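# Couple the specimen stage to its ball mount and latch it

### The job

Pick up the blue specimen stage by its square socket head and lower it onto the mount with the small bright steel ball (not the one with the big black ball), so that the ball goes up into the socket and the stage sits flat on the mount's plate. Let go, then press the red latch lever fully down onto its rubber bumper and leave it latched there.

Things in the scene. Friction and masses are not known exactly. Their poses are not given: they have to be found in the camera images.
- stage: Loose stage, 0.3 kg, level. Origin: centre of the underside of its blue socket head (56x56, 46 high; grip across y from above). Funnel socket below: mouth 44 wide, 30 wide 24 up, roof 40 up. -x: cork-topped white disc, 64 across, centre 60 out, top 25. +x: tail to x=65, 18 high, with bumper (top 39). Lever pivot x=25, z=44; its ears reach 52. All mm. Any yaw when set down will do.
- lever (a joint): Red latch lever of the stage, rad: near 0 = raised (points to the stage's +x and 34 degrees up), 0.6 = fully down, level, on the bumper. Stiff by friction (2 to 3 N down on its pad moves it), stays where left. Down, it swings a steel keeper under the ball; pressed before seating, the keeper blocks the socket.
- lever_pad (a point): Centre of the top of the lever's red finger pad (26x26 mm), 36 mm from the pivot. In the stage's frame: raised at x = 53, z = 67 mm; fully down at x = 61, z = 47 mm. y = 0. Press it from above.
- steel_mount: The mount to use, fixed: round dark plate 136 mm across, 12 thick, bright steel ball (24 mm) on a thin neck at its centre, ball top 50 above the desk. Origin: centre of the underside, on the desk; z up; yaw free. Seated, the stage's origin is 12 mm straight above it. A like mount with a 40 mm black ball (top 66 mm) stands elsewhere; they may swap places; the socket does not fit it.

How it is judged:
By the outcome, as a careful person would: the job done as asked, in the order asked, and still so for the second after the job is handed in, with the robot touching nothing.
It also fails if it takes over 40 s, if anything falls off the work surface, if the arm or the gripper's body presses on something with over 40 N, if the wrist force passes 120 N, or if a joint passes its speed limit or range.

### The arm

A 7-joint arm with a two-finger parallel gripper is mounted at the origin on a cart in front of the work surface, level with it; the furniture and walls round the work are solid. World frame = base frame: x ahead of the robot, y to its left, z up, the work surface at z = 0. Lengths are in m, angles in degrees, forces in N, time in s.
With the tool pointing down it reaches from about 0.425 to 0.875 m from the base axis. Payload 8.4 kg.
Tool frame: the origin (TCP) lies at the very end of the fingers, on their centre line; the grasp point (between the pads) lies manip.pinch_z behind it (manip.pinch_z is the distance from the TCP to the grasp point, in m); z points along the fingers, y is the line along which they close (so a half turn about z gives the same grasp; the last joint's range is limited). The gripper opens to 87 mm and grips with 3 to 60 N. Pads are 19 mm wide; open, the fingers measure 117 mm over their backs; the gripper's body (75 mm by 190 mm) begins 51 mm behind the grasp point.
Start: joints at [66.108, 19.091, 2.286, 83.961, -0.768, 76.965, -3.352], TCP at [0.203, -0.617, 0.223] pointing down, gripper open.
Joint ranges: [-147.57, 147.57], [-21.85, 119.76], [-74.77, 79.35], [14.55, 137.4], [-85.83, 265.84], [4.83, 119.75], [-152.11, 152.11]. Speed limits (degrees/s): [127.2, 127.2, 159.86, 159.86, 180, 180, 180].

### API

Orientations are given as a 3x3 rotation matrix whose columns are the frame's x, y, z axes.
In Python, from cell import manip gives the robot as it stands. The module is installed in compiled form; this text tells all that it offers.
- The arm moves only by the tool step_arm, never from a script. Its argument "series" is a list of rows, each a list of 4 numbers: the shift along the tool's x, y, z scaled (see below), then the turn about the tool's z scaled (see below). In form: [[tx, ty, tz, yaw], ...]. A call has exactly 8 rows; each row shifts and turns the commanded pose from where the row before left it, along the tool's axes as they then stand; what a row does not reach is not made up. The controller multiplies each number of a shift by 40 mm and each number of a turn by 0.1 rad. A row lasts 1/12 s, in which the tool goes at most 41.7 mm and 7.16 degrees, less where a joint would pass 70% of its speed; a pose out of reach is approached as far as the arm can. A call with a number of a shift or a turn outside -1 to 1 is refused whole. A call with a gripper value outside its range is refused whole. "gripper" is the opening, from -1 (shut) to 1 (fully open), set as the call begins (left out, the last holds). The fingers move at their own pace and stop on an object; "grip_force" is the grip in N (left out, the last holds). Time passes only in rows, so rows that do not move let the fingers close, or fill a call up. It gives the time, the measured TCP pose, the force, the opening and the grip force at its end, in the units of the state.
- manip.get_state(): the state, without advancing time (a new reading comes with each control period).
- manip.read_camera(name): name is "side" or "top" or "wrist"; returns the picture (420x560x3 uint8, red, green, blue); there is no depth.
- manip.camera_info(name): a dict with "camera_matrix" (3x3 intrinsics, pixels), "R" (3x3) and "t" (3): a world point X has camera coordinates R X + t. Camera axes: x right, y down, z forward; pixel columns grow to the right and rows downward; lengths in m; the calibration is good to about 2 mm. A picture is of the moment at which its call begins: read the wrist's pose just before it. camera_info takes no time and is no camera call; for the wrist camera it gives the pose at the moment of the call.
- manip.job_done(): hands the job in; it is judged then, once.
The state is a dict: "clock": time; "joint_positions": joint angles; "dq": joint speeds; "tau": joint torques, N m; "tool_pos": TCP position; "orientation": TCP orientation; "wrist_force": force on the tool from outside, world axes, zero at the start; "moment": the same for the moment, N m; "grip_width": finger opening in m; "finger_force": force on a finger pad.
Only numpy, scipy, OpenCV 4.12 (cv2) and the standard library are available. Lean on these libraries where they do the work, as an engineer would, in place of code of your own. Each camera call takes 0.05 s, during which the arm holds its last target. There are 200 camera calls.

## Working session

There is one attempt and no reset: what is moved stays moved. The work goes in short steps, Python scripts to look and compute and a tool call to move; the robot and the scene stay as the last step left them, time stands still between calls to the robot, and variables do not carry over. Pictures are saved under pics/ and viewed, at most 10 in all, crops included, and the job is handed in when it is done.

Besides the shell and the picture viewer there is one more tool, called after ">>>" as name(argument=value, ...) on one line, values as JSON. step_arm: Moves the arm, as the interface text tells. Its arguments: {"type":"object","properties":{"series":{"type":"array","items":{"type":"array","items":{"type":"number"}}},"gripper":{"type":"number"},"grip_force":{"type":"number"}},"required":["series"]}

```bash
mkdir -p pics
python3 - <<'E'
from cell import manip
import cv2,numpy as np
s=manip.get_state();print(s['clock'],s['tool_pos'],np.round(s['orientation'],3),manip.pinch_z,s['grip_width'])
for n in('side','top'):
    i=manip.camera_info(n);print(n,np.round(i['camera_matrix'],1).tolist(),np.round(-i['R'].T@i['t'],3),np.round(i['R'],2).tolist())
    cv2.imwrite(f'pics/{n}0.png',manip.read_camera(n)[...,::-1])
E
```

```text
0.0 [ 0.20296211 -0.61700209  0.22165943] [[ 0.95   0.312 -0.001]
 [ 0.312 -0.95   0.001]
 [-0.    -0.002 -1.   ]] 0.0187 0.08733397019351835
side [[388.3, 0.0, 277.7], [0.0, 388.3, 205.1], [0.0, 0.0, 1.0]] [0.282 0.706 0.521] [[-0.96, -0.27, -0.02], [-0.11, 0.48, -0.87], [0.24, -0.84, -0.49]]
top [[528.3, 0.0, 277.6], [0.0, 528.3, 209.7], [0.0, 0.0, 1.0]] [ 0.365 -0.026  1.222] [[0.02, -1.0, 0.01], [-0.99, -0.02, -0.11], [0.11, -0.01, -0.99]]
```

View pics/top0.png

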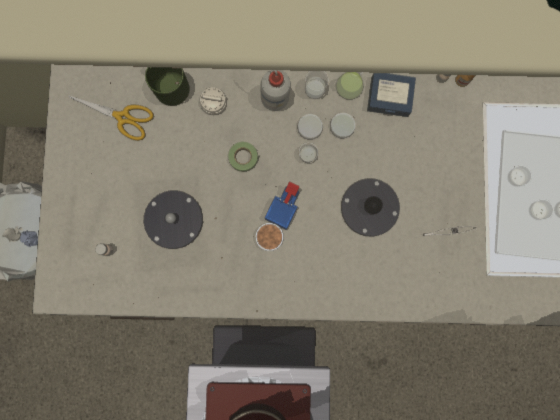

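View pics/side0.png

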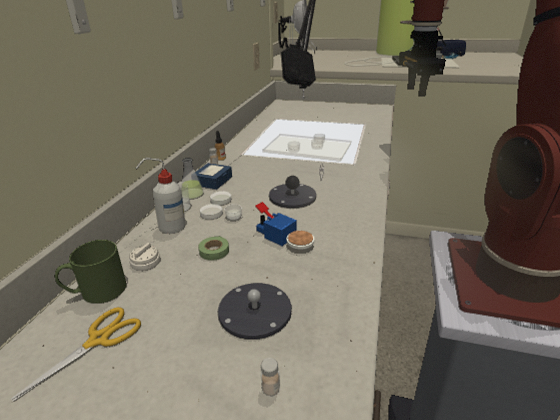

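The top view shows the stage with its blue head at (281,213), red lever at (291,190) and cork disc at (269,237). The steel-ball mount is at (172,219) and the black-ball mount at (370,207). In the side view the steel ball is at (254,297) and the blue head at (278,229).

```bash
cat > h.py <<'E'
from cell import manip
import cv2,numpy as np
def ray(i,p):
    c=-i['R'].T@i['t'];d=i['R'].T@np.linalg.solve(i['camera_matrix'],[p[0],p[1],1]);return c,d/np.linalg.norm(d)
def onz(i,p,z):
    c,d=ray(i,p);return c+d*(z-c[2])/d[2]
def tri(a,b):
    (c1,d1),(c2,d2)=a,b
    s,t=np.linalg.lstsq(np.c_[d1,-d2],c2-c1,rcond=None)[0]
    p,q=c1+s*d1,c2+t*d2;return (p+q)/2,np.linalg.norm(p-q)
def proj(i,X):
    v=i['camera_matrix']@(i['R']@np.array(X)+i['t']);return v[:2]/v[2]
def big(m,box=None,k=3):
    m=m.astype(np.uint8)
    if box: z=np.zeros_like(m);x0,y0,x1,y1=box;z[y0:y1,x0:x1]=m[y0:y1,x0:x1];m=z
    if k: m=cv2.morphologyEx(m,cv2.MORPH_OPEN,np.ones((k,k)))
    c,_=cv2.findContours(m,cv2.RETR_EXTERNAL,cv2.CHAIN_APPROX_NONE)
    return max(c,key=cv2.contourArea) if c else None
def hsv(im): return [x.astype(int) for x in cv2.split(cv2.cvtColor(im,cv2.COLOR_RGB2HSV))]
E
python3 - <<'E'
from h import *
T=cv2.imread('pics/top0.png')[...,::-1].copy();S=cv2.imread('pics/side0.png')[...,::-1].copy()
it,is_=manip.camera_info('top'),manip.camera_info('side')
for n,im,i,box,bb in(('top',T,it,(135,180,215,255),(255,160,310,255)),('side',S,is_,(210,275,300,340),(245,195,325,255))):
    h,s,v=hsv(im)
    c=big(v<75,box,0);e=cv2.fitEllipse(cv2.convexHull(c));print(n,'plate',np.round(e,1) if 0 else e,onz(i,e[0],.012))
    for nm,m in(('blue',(h>100)&(h<130)&(s>120)),('red',((h<6)|(h>174))&(s>150)),('cork',(h>6)&(h<16)&(s>100))):
        c=big(m,bb,0);M=cv2.moments(c);print(n,nm,M['m00'],M['m10']/M['m00'],M['m01']/M['m00'],cv2.minAreaRect(c))
a=cv2.resize(T[165:255,145:310],None,fx=4.8,fy=4.8,interpolation=2)[:300,:]
cr=lambda I,x,y,w,h,f:cv2.resize(I[y:y+h,x:x+w],None,fx=f,fy=f,interpolation=cv2.INTER_CUBIC)
out=np.vstack([np.hstack([cr(T,250,175,80,60,5),cr(S,245,195,80,60,5)]),np.hstack([cr(T,132,185,80,60,5),cr(S,215,270,80,60,5)])])
cv2.imwrite('pics/crop.png',out[...,::-1])
E
```

```text
top plate ((173.1165008544922, 219.41156005859375), (56.855567932128906, 58.26225662231445), 76.88494873046875) [0.47652773 0.20588244 0.012     ]
top blue 455.5 280.1350164654226 213.09403585803145 ((280.70001220703125, 212.10003662109375), (23.702320098876953, 22.807889938354492), 26.56505012512207)
top red 99.5 291.01675041876047 190.03517587939697 ((289.5000305175781, 193.00001525878906), (9.838698387145996, 19.230182647705078), 26.56505012512207)
top cork 399.5 269.1122236128494 236.39716312056734 ((269.0, 236.5), (23.0, 22.0), 90.0)
side plate ((254.4599609375, 310.91021728515625), (55.64558792114258, 73.75578308105469), 83.56881713867188) [0.47308762 0.21889077 0.012     ]
side blue 697.0 277.2649450023912 228.03610712577714 ((276.041259765625, 226.90724182128906), (36.34939193725586, 28.42969512939453), 23.96249008178711)
side red 82.5 263.06464646464644 208.45252525252525 ((264.7500305175781, 210.25003051757812), (19.798988342285156, 7.77817440032959), 45.0)
side cork 245.0 300.1068027210884 237.4816326530612 ((300.0, 237.5), (13.0, 24.0), 90.0)
```

View pics/crop.png

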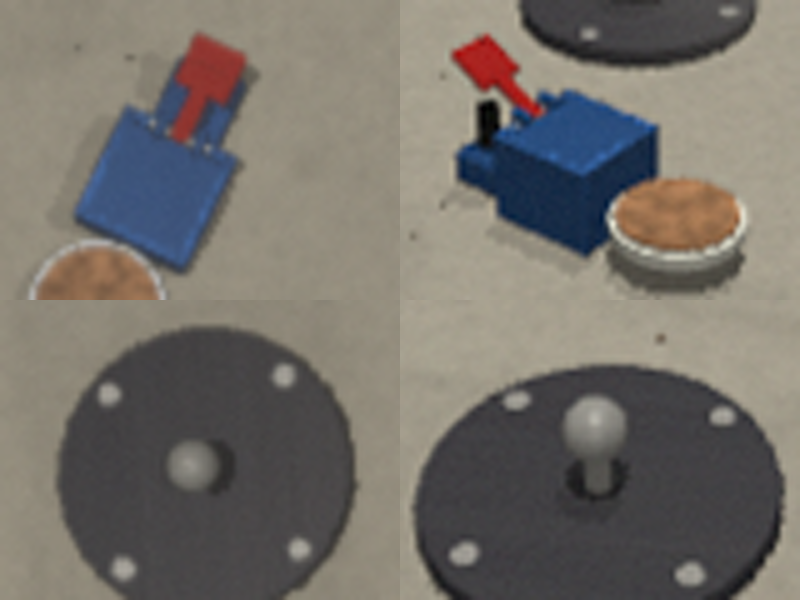

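The crop shows the corners of the head's top face and the steel ball in both views. Ball: top (170.2,217.8), side (253.8,295.2). Centre of the head top: top (280.6,211.8), side (279.6,221.0). I'll triangulate these.

Run:
```python
from h import *
it,is_=manip.camera_info('top'),manip.camera_info('side')
f=lambda p,o:((p[0]+.5)/5-.5+o[0],(p[1]+.5)/5-.5+o[1])
P={}
for n,a,b in(('ball',(170.2,217.8),(253.8,295.2)),('cork',(269.05,236.45),(300.05,237.5)),
 ('pad',f((211,67),(250,175)),f((86,62),(245,195)))):
    P[n]=tri(ray(it,a),ray(is_,b));print(n,P[n])
tc=[(130,107),(240,160),(183,272),(76,215)]   # +x-left,+x-right,-x right,-x left (top)
# side corners: far/near order
sc=[(98,135),(165,92),(257,125),(182,175)]
# top: left image=+y ; side corners matched below
pt=[onz(it,f(p,(250,175)),.046) for p in tc]; ps=[onz(is_,f(p,(245,195)),.046) for p in sc]
print(np.round(pt,4));print(np.round(ps,4))
print('mean',np.mean(pt,0),np.mean(ps,0))
print('2-view',tri(ray(it,(280.6,211.8)),ray(is_,(279.6,221.0))))
for a,b in((0,1),(1,2),(2,3),(3,0)):
    d=pt[b]-pt[a];print(np.linalg.norm(d),np.degrees(np.arctan2(d[1],d[0])))
```

```text
ball (array([0.47717408, 0.20740582, 0.03848292]), np.float64(0.0008116515422114036))
cork (array([ 0.4414495 , -0.01547452,  0.02317526]), np.float64(0.00029373826378186716))
pad (array([ 0.54715813, -0.06389643,  0.06284246]), np.float64(0.0013368150442580075))
[[ 0.5314 -0.0282  0.046 ]
 [ 0.5086 -0.0781  0.046 ]
 [ 0.4576 -0.0535  0.046 ]
 [ 0.4821 -0.0051  0.046 ]]
[[ 0.5297 -0.0273  0.046 ]
 [ 0.5099 -0.0728  0.046 ]
 [ 0.4596 -0.0533  0.046 ]
 [ 0.4826 -0.0033  0.046 ]]
mean [ 0.49493823 -0.04124227  0.046     ] [ 0.49547849 -0.03916426  0.046     ]
2-view (array([ 0.4960628 , -0.04023078,  0.04473616]), np.float64(9.269948240581668e-05))
0.054873299484269104 -114.6253253579339
0.056559988376463796 154.25455369093342
0.05422030596786744 63.16279683659187
0.054458110180640694 -25.059086947494034
```

Everything agrees. The head centre is (0.496,-0.040) with its top at 45 mm, stage yaw is -25°, and the ball centre is (0.477,0.207,0.0385). Moving above the stage.

>>> step_arm(series=[[0.477,-0.476,0.1,0],[0.477,-0.476,0.1,0],[0.477,-0.476,0.1,0],[0.477,-0.476,0.1,0],[0.477,-0.476,0.1,0],[0.477,-0.476,0.1,0],[0.477,-0.476,0.1,0],[0.477,-0.476,0.1,0]], gripper=1)

```text
clock: 0.77
tool_pos: [0.3007, -0.4236, 0.19]
orientation: [[0.95, 0.312, -0.0], [0.312, -0.95, 0.0], [-0.0, -0.001, -1.0]]
wrist_force: [0.8, 0.5, 0.4]
grip_width: 0.0872
finger_force: 0.0
```

>>> step_arm(series=[[0.477,-0.476,0.1,0],[0.477,-0.476,0.1,0],[0.477,-0.476,0.1,0],[0.477,-0.476,0.1,0],[0.477,-0.476,0.1,0],[0.477,-0.476,0.1,0],[0.477,-0.476,0.1,0],[0.477,-0.476,0.1,0]])

```text
clock: 1.43
tool_pos: [0.398, -0.2313, 0.1582]
orientation: [[0.95, 0.312, -0.0], [0.312, -0.95, 0.0], [-0.0, -0.0, -1.0]]
wrist_force: [0.7, -0.8, 0.6]
grip_width: 0.0871
finger_force: 0.0
```

>>> step_arm(series=[[0.477,-0.476,0.1,0],[0.477,-0.476,0.1,0],[0.477,-0.476,0.1,0],[0.477,-0.476,0.1,0],[0.477,-0.476,0.1,0],[0.477,-0.476,0.1,0],[0.477,-0.476,0.1,0],[0.477,-0.476,0.1,0]])

```text
clock: 2.1
tool_pos: [0.4955, -0.039, 0.1262]
orientation: [[0.95, 0.312, -0.0], [0.312, -0.95, 0.0], [-0.0, -0.0, -1.0]]
wrist_force: [-0.2, -0.1, 0.3]
grip_width: 0.0872
finger_force: 0.0
```

>>> step_arm(series=[[0,0,0,0.943],[0,0,0,0.943],[0,0,0,0.943],[0,0,0,0.943],[0,0,0,0.943],[0,0,0,0.943],[0,0,0,0.943],[0,0,0,0.943]])

```text
clock: 2.77
tool_pos: [0.495, -0.0403, 0.1263]
orientation: [[0.904, -0.427, -0.001], [-0.427, -0.904, 0.0], [-0.001, 0.0, -1.0]]
wrist_force: [-0.1, -0.0, 0.9]
grip_width: 0.0873
finger_force: 0.0
```

```bash
cat >> h.py <<'E'
def go(tgt,yaw=None):
    s=manip.get_state();R=np.array(s['orientation']);d=R.T@(np.array(tgt)-s['tool_pos']);a=np.degrees(np.arctan2(R[1,0],R[0,0]))
    print('t',s['clock'],'pos',np.round(s['tool_pos'],4),'yaw',round(a,2),'F',np.round(s['wrist_force'],1),'w',round(s['grip_width'],4),'ff',np.round(s['finger_force'],1),'J',np.round(s['joint_positions'],0).tolist())
    print('tool units',np.round(d/.04,3),'turn units', None if yaw is None else round(np.radians(a-yaw)/.1,3))
E
python3 - <<'E'
from h import *
go([.496,-.0402,.016],-25)
im=manip.read_camera('wrist');i=manip.camera_info('wrist')
np.savez('w1.npz',im=im,**i);cv2.imwrite('pics/w1.png',im[...,::-1])
for X in([.496,-.0402,.045],[.4414,-.0155,.0245],[.547,-.0639,.064]):print(proj(i,X))
E
```

```text
t 2.7667 pos [ 0.495  -0.0403  0.1263] yaw -25.29 F [-0.1 -0.   0.9] w 0.0873 ff 0.0 J [24.0, 7.0, -26.0, 111.0, 4.0, 63.0, -119.0]
tool units [ 0.023 -0.013  2.756] turn units -0.05
[273.83280105 217.12694759]
[275.46756331 271.8503352 ]
[272.61803433 149.25925156]
```

View pics/w1.png

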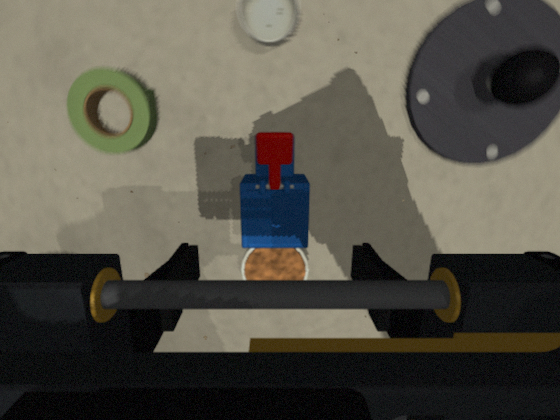

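The wrist view shows the head at about (275,214), square to the fingers. The two-view estimate projects to (274,217), so they agree. Descend and grasp.

>>> step_arm(series=[[0,0,0.4,0],[0,0,0.4,0],[0,0,0.4,0],[0,0,0.4,0],[0,0,0.3,0],[0,0,0.3,0],[0,0,0.3,0],[0.02,0,0.24,0]])

```text
clock: 3.48
tool_pos: [0.4958, -0.0406, 0.0159]
orientation: [[0.906, -0.422, -0.0], [-0.422, -0.906, 0.0], [-0.0, 0.0, -1.0]]
wrist_force: [-0.1, -0.4, 0.3]
grip_width: 0.0867
finger_force: 0.0
```

>>> step_arm(series=[[0,0,0,0],[0,0,0,0],[0,0,0,0],[0,0,0,0],[0,0,0,0],[0,0,0,0],[0,0,0,0],[0,0,0,0]], gripper=-1, grip_force=30)

```text
clock: 4.15
tool_pos: [0.4964, -0.0407, 0.0175]
orientation: [[0.906, -0.423, 0.001], [-0.423, -0.906, -0.0], [0.001, -0.0, -1.0]]
wrist_force: [-1.7, -1.2, 4.0]
grip_width: 0.0554
finger_force: 30.0
```

```bash
python3 -c "
from h import *
go([.496,-.0402,.016],-25)"
```

```text
t 4.15 pos [ 0.4964 -0.0407  0.0175] yaw -25.02 F [-1.7 -1.2  4. ] w 0.0554 ff 30.0 J [22.0, 16.0, -25.0, 116.0, 9.0, 50.0, -123.0]
tool units [-0.015 -0.006  0.037] turn units -0.003
```

>>> step_arm(series=[[0,0,-0.15,0],[0,0,-0.25,0],[0,0,-0.35,0],[0,0,-0.4,0],[0,0,-0.4,0],[0,0,-0.35,0],[0,0,-0.25,0],[0,0,-0.15,0]])

```text
clock: 4.82
tool_pos: [0.4965, -0.0406, 0.1106]
orientation: [[0.906, -0.423, 0.002], [-0.423, -0.906, -0.0], [0.001, -0.0, -1.0]]
wrist_force: [-0.3, -1.2, -2.6]
grip_width: 0.0558
finger_force: 30.0
```

Run:
```python
from h import *
go([.477,.2068,.11],3)
a,b=manip.read_camera('side'),manip.read_camera('top')
cv2.imwrite('pics/lift.png',np.hstack([cv2.resize(a[100:280,180:380],(400,360)),cv2.resize(b[120:300,180:380],(400,360))])[...,::-1])
```

```text
t 4.8167 pos [ 0.4965 -0.0406  0.1106] yaw -25.02 F [-0.3 -1.2 -2.6] w 0.0558 ff 30.0 J [24.0, 9.0, -26.0, 112.0, 4.0, 61.0, -119.0]
tool units [-3.056 -5.398  0.013] turn units -4.89
```

View pics/lift.png

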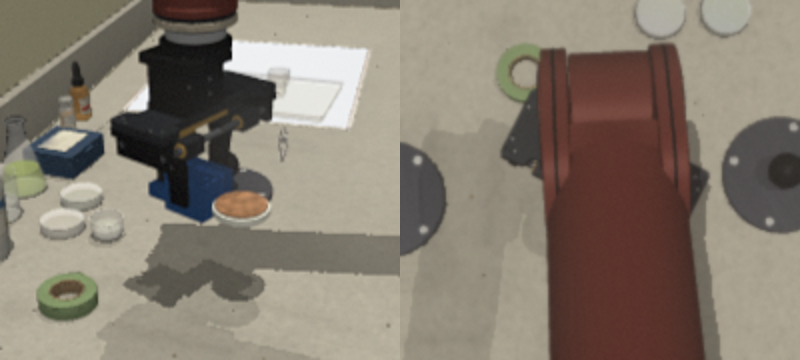

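Side view: the stage hangs level in the gripper, with the disc at (240,205) and nothing touching. I'll turn it by 28° to free the last joint, then carry it to the mount.

>>> step_arm(series=[[0,0,0,-0.3],[0,0,0,-0.6],[0,0,0,-0.75],[0,0,0,-0.8],[0,0,0,-0.8],[0,0,0,-0.75],[0,0,0,-0.6],[0,0,0,-0.3]])

```text
clock: 5.58
tool_pos: [0.4953, -0.0405, 0.1079]
orientation: [[0.998, 0.057, -0.002], [0.057, -0.998, 0.0], [-0.002, -0.0, -1.0]]
wrist_force: [-0.2, -0.8, -3.5]
grip_width: 0.0557
finger_force: 30.0
```

>>> step_arm(series=[[-0.01,-0.15,0,0],[-0.01,-0.3,0,0],[-0.01,-0.42,0,0],[-0.01,-0.45,0,0],[-0.01,-0.45,0,0],[-0.01,-0.45,0,0],[-0.01,-0.45,0,0],[-0.01,-0.45,0,0]])

```text
clock: 6.25
tool_pos: [0.4854, 0.086, 0.1087]
orientation: [[0.999, 0.053, -0.001], [0.053, -0.999, 0.0], [-0.001, -0.0, -1.0]]
wrist_force: [0.2, -0.2, -3.2]
grip_width: 0.0559
finger_force: 30.0
```

>>> step_arm(series=[[-0.01,-0.45,0,0],[-0.01,-0.45,0,0],[-0.01,-0.45,0,0],[-0.01,-0.45,0,0],[-0.01,-0.45,0,0],[-0.01,-0.42,0,0],[-0.01,-0.3,0,0],[-0.01,-0.1,0,0]])

```text
clock: 6.92
tool_pos: [0.475, 0.2098, 0.1088]
orientation: [[0.998, 0.056, -0.001], [0.056, -0.998, 0.001], [-0.001, -0.001, -1.0]]
wrist_force: [-0.1, 0.2, -2.5]
grip_width: 0.0556
finger_force: 30.0
```

Run:
```python
from h import *
go([.477,.2068,.0295],3)
i=manip.camera_info('wrist');im=manip.read_camera('wrist')
j=manip.camera_info('side');a=manip.read_camera('side')
for k,I in((i,im),(j,a)):
    h,s,v=hsv(I);c=big((h>6)&(h<16)&(s>100),(200,200,400,400) if k is j else (200,150,350,350),0);print(cv2.fitEllipse(c))
cv2.imwrite('pics/above.png',np.hstack([cv2.resize(im,(400,300)),cv2.resize(a[180:360,180:420],(400,300))])[...,::-1])
```

```text
t 6.9167 pos [0.475  0.2098 0.1088] yaw 3.2 F [-0.1  0.2 -2.5] w 0.0556 ff 30.0 J [6.0, 13.0, -39.0, 108.0, 9.0, 62.0, -123.0]
tool units [0.047 0.08  1.983] turn units 0.035
((280.16046142578125, 335.85028076171875), (2.9463233947753906, 95.80384826660156), 89.77922058105469)
((286.9828796386719, 266.3533630371094), (20.613492965698242, 32.78376007080078), 89.03540802001953)
```

View pics/above.png

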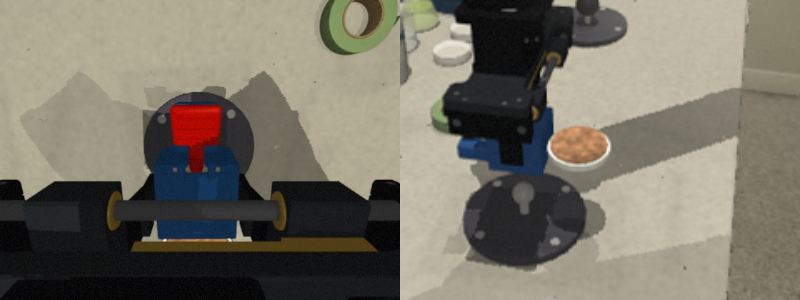

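The side view shows the stage level above the steel ball, with the ball at about (252,297) in full-picture pixels. Before lowering, I'll check the stage's place in the hand from the cork disc.

Run:
```python
from h import *
j=manip.camera_info('side')
p=onz(j,(286.98,266.35),.1088-.0175+.025);print(p)
s=manip.get_state();R=np.array(s['orientation']);print('stage x offset in hand',R.T@(p-s['tool_pos'])*1000+[60,0,0])
```

```text
[0.41393467 0.20802652 0.1163    ]
stage x offset in hand [-1.50215371 -3.74286242 -7.54521687]
```

>>> step_arm(series=[[0.03,0.04,0.1,0],[0.03,0.04,0.2,0],[0,0,0.25,0],[0,0,0.25,0],[0,0,0.2,0],[0,0,0.2,0],[0,0,0.15,0],[0,0,0.1,0]])

```text
clock: 7.68
tool_pos: [0.4786, 0.2031, 0.0499]
orientation: [[0.999, 0.053, -0.001], [0.053, -0.999, -0.0], [-0.001, 0.0, -1.0]]
wrist_force: [-1.0, 0.1, -2.8]
grip_width: 0.0559
finger_force: 30.0
```

>>> step_arm(series=[[0,0,0.08,0],[0,0,0.08,0],[0,0,0.08,0],[0,0,0.08,0],[0,0,0.06,0],[0,0,0.06,0],[0,0,0,0],[0,0,0,0]])

```text
clock: 8.35
tool_pos: [0.4789, 0.2034, 0.0334]
orientation: [[0.999, 0.054, -0.0], [0.054, -0.999, 0.0], [-0.0, -0.0, -1.0]]
wrist_force: [0.4, 0.7, -3.4]
grip_width: 0.0553
finger_force: 30.0
```

```bash
python3 -c "
from h import *
go([.478,.2068,.0295],3)"
```

```text
t 8.35 pos [0.4789 0.2034 0.0334] yaw 3.07 F [ 0.4  0.7 -3.4] w 0.0553 ff 30.0 J [4.0, 19.0, -37.0, 112.0, 14.0, 54.0, -126.0]
tool units [-0.019 -0.086  0.096] turn units 0.012
```

>>> step_arm(series=[[-0.01,-0.04,0,0],[-0.01,-0.04,0,0],[0,0,0.03,0],[0,0,0.03,0],[0,0,0.03,0],[0,0,0,0],[0,0,0,0],[0,0,0,0]])

```text
clock: 9.02
tool_pos: [0.478, 0.2063, 0.0297]
orientation: [[0.999, 0.053, -0.0], [0.053, -0.999, -0.0], [-0.0, 0.0, -1.0]]
wrist_force: [0.1, 0.1, -3.0]
grip_width: 0.056
finger_force: 30.0
```

```bash
python3 -c "
from h import *
go([.478,.2068,.0295],3)"
```

```text
t 9.0167 pos [0.478  0.2063 0.0297] yaw 3.06 F [ 0.1  0.1 -3. ] w 0.056 ff 30.0 J [4.0, 19.0, -37.0, 112.0, 14.0, 53.0, -127.0]
tool units [ 0.001 -0.012  0.005] turn units 0.01
```

>>> step_arm(series=[[0,0,0.02,0],[0,0,0.02,0],[0,0,0.02,0],[0,0,0.02,0],[0,0,0,0],[0,0,0,0],[0,0,0,0],[0,0,0,0]])

```text
clock: 9.68
tool_pos: [0.4782, 0.2064, 0.0292]
orientation: [[0.999, 0.053, 0.001], [0.053, -0.999, -0.002], [0.001, 0.002, -1.0]]
wrist_force: [-12.9, -8.0, 32.8]
grip_width: 0.0553
finger_force: 30.0
```

Contact came at the expected seated height (TCP 0.029). Release and rise.

>>> step_arm(series=[[0,0,-0.03,0],[0,0,0,0],[0,0,0,0],[0,0,0,0],[0,0,0,0],[0,0,0,0],[0,0,0,0],[0,0,0,0]], gripper=1)

```text
clock: 10.35
tool_pos: [0.478, 0.2064, 0.0277]
orientation: [[0.999, 0.053, -0.0], [0.053, -0.999, 0.0], [-0.0, -0.0, -1.0]]
wrist_force: [0.0, 0.8, -0.6]
grip_width: 0.0863
finger_force: 0.0
```

>>> step_arm(series=[[0,0,-0.1,0],[0,0,-0.3,0],[0,0,-0.4,0],[0,0,-0.5,0],[0,0,-0.5,0],[0,0,-0.5,0],[0,0,-0.4,0],[0,0,-0.2,0]])

```text
clock: 11.02
tool_pos: [0.479, 0.2071, 0.147]
orientation: [[0.999, 0.054, 0.003], [0.054, -0.999, 0.001], [0.004, -0.001, -1.0]]
wrist_force: [0.6, -0.3, -0.0]
grip_width: 0.0871
finger_force: 0.0
```

Run:
```python
from h import *
i=manip.camera_info('wrist');im=manip.read_camera('wrist')
j=manip.camera_info('side');a=manip.read_camera('side')
C=[]
for n,k,I,b in(('w',i,im,(200,30,360,330)),('s',j,a,(180,200,360,400))):
    h,s,v=hsv(I)
    for nm,m in(('cork',(h>6)&(h<16)&(s>100)),('red',((h<6)|(h>174))&(s>150))):
        c=big(m,b,0);x,y,w,hh=cv2.boundingRect(c);C.append((x+w/2-.5,y+hh/2-.5));print(n,nm,(x,y,w,hh))
print('cork',tri(ray(i,C[0]),ray(j,C[2])), onz(j,C[2],.0365))
cv2.imwrite('pics/seat.png',np.hstack([cv2.resize(im,(400,300)),cv2.resize(a[220:370,170:370],(400,300))])[...,::-1])
go([.538,.21,.085],3)
```

```text
w cork (247, 248, 59, 33)
w red (258, 135, 36, 56)
s cork (271, 290, 32, 22)
s red (215, 268, 26, 17)
cork (array([0.41964503, 0.20138943, 0.0316455 ]), np.float64(0.004959687306819018)) [0.416713   0.20407666 0.0365    ]
t 11.1167 pos [0.4789 0.2068 0.1457] yaw 3.05 F [0.1 0.1 0.3] w 0.0868 ff 0.0 J [7.0, 11.0, -39.0, 106.0, 7.0, 66.0, -121.0]
tool units [1.474e+00 1.000e-03 1.522e+00] turn units 0.009
```

View pics/seat.png

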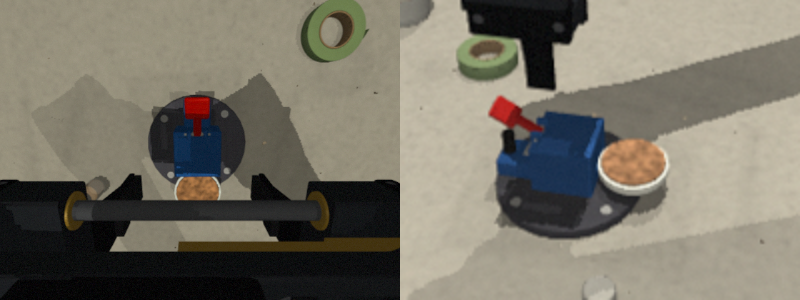

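The side crop shows the stage flat on the steel mount, lever still raised at (505,115) in the crop. The cork at its seated height lands at (0.417,0.204), against an expected (0.417,0.203). Close the fingers and go above the pad.

>>> step_arm(series=[[0.1,0,0,0],[0.2,0,0,0],[0.22,0,0,0],[0.22,0,0,0],[0.22,0,0,0],[0.2,0,0,0],[0.12,0,0,0],[0.1,0,0,0]], gripper=-1)

```text
clock: 11.78
tool_pos: [0.5338, 0.2094, 0.1434]
orientation: [[0.999, 0.053, -0.001], [0.053, -0.999, 0.0], [-0.001, -0.0, -1.0]]
wrist_force: [-1.1, 0.1, -0.6]
grip_width: 0.0416
finger_force: 0.0
```

>>> step_arm(series=[[0,0,0.1,0],[0,0,0.2,0],[0,0,0.25,0],[0,0,0.25,0],[0,0,0.25,0],[0,0,0.2,0],[0,0,0.15,0],[0,0,0.1,0]])

```text
clock: 12.45
tool_pos: [0.5328, 0.2092, 0.0827]
orientation: [[0.999, 0.053, -0.001], [0.053, -0.999, -0.0], [-0.001, 0.0, -1.0]]
wrist_force: [-0.2, 0.6, 3.0]
grip_width: 0.0008
finger_force: 0.9
```

```bash
python3 -c "
from h import *
go([.537,.2095,.059],3)"
```

```text
t 12.45 pos [0.5328 0.2092 0.0827] yaw 3.06 F [-0.2  0.6  3. ] w 0.0008 ff 0.9 J [5.0, 21.0, -36.0, 103.0, 14.0, 61.0, -124.0]
tool units [ 0.107 -0.003  0.592] turn units 0.011
```

>>> step_arm(series=[[0.01,0,0.06,0],[0.01,0,0.08,0],[0.01,0,0.08,0],[0.01,0,0.08,0],[0.01,0,0.08,0],[0.01,0,0.08,0],[0.01,0,0.06,0],[0,0,0,0]])

```text
clock: 13.12
tool_pos: [0.5358, 0.2094, 0.0624]
orientation: [[0.999, 0.053, -0.001], [0.053, -0.999, 0.0], [-0.001, -0.0, -1.0]]
wrist_force: [0.3, -0.0, 1.5]
grip_width: 0.0004
finger_force: 0.6
```

>>> step_arm(series=[[0,0,0.02,0],[0,0,0.02,0],[0,0,0.02,0],[0,0,0.02,0],[0,0,0,0],[0,0,0,0],[0,0,0,0],[0,0,0,0]])

```text
clock: 13.78
tool_pos: [0.5359, 0.2095, 0.0598]
orientation: [[0.999, 0.053, 0.0], [0.053, -0.999, 0.0], [0.0, -0.0, -1.0]]
wrist_force: [0.8, 0.2, 1.7]
grip_width: 0.0007
finger_force: 0.9
```

Not on the bumper yet, so I'll press a little further.

>>> step_arm(series=[[0,0,0.02,0],[0,0,0.02,0],[0,0,0.02,0],[0,0,0,0],[0,0,0,0],[0,0,0,0],[0,0,0,0],[0,0,0,0]])

```text
clock: 14.45
tool_pos: [0.5363, 0.2097, 0.059]
orientation: [[0.999, 0.053, 0.001], [0.053, -0.999, -0.0], [0.001, 0.0, -1.0]]
wrist_force: [-3.4, -2.2, 18.3]
grip_width: 0.0003
finger_force: 9.1
```

It's on the bumper: pad top at 59 mm as expected, 18 N. Rise and check.

>>> step_arm(series=[[0,0,-0.1,0],[0,0,-0.3,0],[0,0,-0.5,0],[0,0,-0.5,0],[0,0,-0.5,0],[0,0,-0.5,0],[0,0,-0.4,0],[0,0,-0.2,0]])

```text
clock: 15.12
tool_pos: [0.5363, 0.2099, 0.1799]
orientation: [[0.999, 0.054, 0.002], [0.054, -0.999, 0.001], [0.002, -0.001, -1.0]]
wrist_force: [-0.5, -0.2, 0.4]
grip_width: 0.0004
finger_force: 0.0
```

Run:
```python
from h import *
im=manip.read_camera('wrist');a=manip.read_camera('side')
cv2.imwrite('pics/end.png',np.hstack([cv2.resize(im,(400,300)),cv2.resize(a[250:340,195:315],(400,300))])[...,::-1])
j=manip.camera_info('side');h,s,v=hsv(a)
print(cv2.boundingRect(big(((h<6)|(h>174))&(s>150),(180,200,360,400),0)),proj(j,[.538,.2097,.059]),proj(j,[.530,.2093,.079]))
print(cv2.boundingRect(big((h>6)&(h<16)&(s>100),(180,200,360,400),0)))
```

```text
(213, 278, 28, 12) [220.7555558  281.77566249] [223.94950916 273.6435502 ]
(271, 290, 32, 22)
```

View pics/end.png

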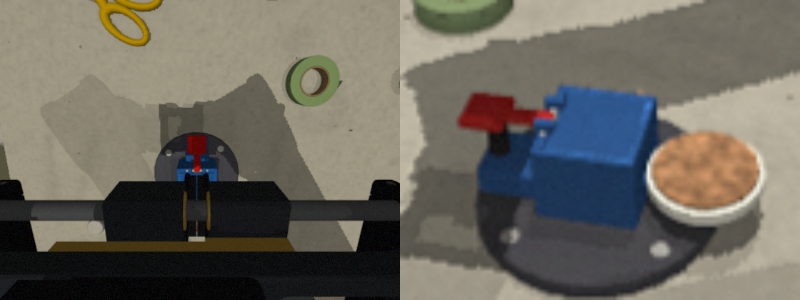

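The lever is level on its bumper, at (490,110) in the crop. The stage sits flat with the cork position unchanged, and the arm is clear.

```bash
python3 -c "
from cell import manip
print(manip.job_done())"
```

```text
the job is handed in; nothing more can be done
None
```

The blue stage is seated flat on the steel-ball mount, the red lever is latched down on its bumper, the arm is clear, and the job was handed in after about 15 s of the 40 s allowed.

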